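# Set and lock the sliding leg of a dough portioning gauge

## Robot

A 6-joint arm with a two-finger parallel gripper is mounted at the origin on the work surface. World frame = base frame: x ahead of the robot, y to its left, z up, the work surface at z = 0. Lengths are in m, angles in rad, forces in N, time in s.
With the tool pointing down it reaches from about 0.325 to 0.85 m from the base axis. Payload 4.4 kg.
Tool frame: the origin (TCP) lies midway between the tips of the shut fingers; the grasp point (between the pads) lies 19 mm behind it (manip.grip_point_offset is the distance from the TCP to the grasp point, in m); z points along the fingers, y is the direction in which the jaws open and shut (so a half turn about z gives the same grasp; the last joint's range is limited). The gripper opens to 94 mm and grips with 3 to 60 N. Pads are 16 mm wide; open, the fingers measure 119 mm over their backs; the gripper's body (75 mm by 177 mm) begins 78 mm behind the grasp point.
Start: joints at [-1.403, 0.207, 1.542, -0, 1.393, -0.15], TCP at [0.18, -0.546, 0.205] pointing down, gripper open.
Joint ranges: [-2.73, 2.73], [-0.86, 2.22], [0.23, 2.46], [-1.11, 4.25], [0.08, 2.63], [-2.82, 2.82]. Speed limits (rad/s): [2.79, 2.79, 3.14, 3.14, 3.14, 3.14].

## Interface

Orientations are given as a unit quaternion [w, x, y, z].
In Python, from plant import manip gives the robot as it stands. The module is installed in compiled form; this text tells all that it offers.
- The arm moves only by the tool apply_moves, never from a script. Its argument "plan" is a list that holds one entry, the list of rows, each a list of 4 numbers: the shift along the tool's x, y, z in cm, then the turn about the tool's z in degrees. A call has exactly 10 rows; each row shifts and turns the commanded pose from where the row before left it, along the tool's axes as they then stand; what a row does not reach is not made up. A row lasts 1/8 s, in which the tool goes at most 62.5 mm and 10.7 degrees, less where a joint would pass 70% of its speed; a pose out of reach is approached as far as the arm can. A call with a gripper value outside its range is refused whole. "claw" is the gripper's target within -1 to 1 (shut at 1, half-way at 0, fully open at -1), set as the call begins (left out, the last holds). The fingers move at their own pace and stop on an object; "force" is the grip in N (left out, the last holds). Time passes only in rows, so rows that do not move let the fingers close, or fill a call up. It gives the time, the measured TCP pose, the force and the opening at its end, in the units of the state.
- manip.get_state(): the state, without advancing time (a new reading comes with each control period).
- manip.grab_frame(name): name is "side" or "top"; returns a dict with "pixels" (420x560x3 uint8, red, green, blue), "depth" (420x560 float32, m along the optical axis (not along the pixel's ray), 0 where there is no reading), "intrinsics" (3x3 intrinsics, pixels), "position" and "orientation" of the camera in the world. Camera axes: x right, y up, looking along -z (the intrinsics and any distortion apply to the point x, -y, -z); pixel columns grow to the right and rows downward; lengths in m; the calibration is good to about 2 mm. A picture is of the moment at which its call begins.
- manip.job_done(): hands the job in, once; it reports no verdict.
The state is a dict: "time": time; "joints": joint angles; "joint_velocities": joint speeds; "tau": joint torques, N m; "eef_pos": TCP position; "orientation": TCP orientation; "contact_force": force on the tool from outside, world axes, zero at the start; "moment": the same for the moment, N m; "gripper_width": finger opening in m.
Only numpy, scipy, OpenCV 4.12 (cv2) and the standard library are available. Lean on these libraries where they do the work, as an engineer would, in place of code of your own. Each camera call takes 0.05 s, during which the arm holds its last target.

## Task

Pull the sprung sliding leg of the dough portioning gauge out until its pointer lines up with the pointer of the black rider on the scale, keeping the cam lever open. Then, holding the leg at that mark, slide the cam lever fully closed towards the grip tab and finish while still holding the leg there, because I want to check the length before anyone lets go. Leave the rider where it is set and do not disturb the other things on the table.

Things in the scene. Friction and masses are not known exactly. Their poses are not given: they have to be found in the camera images.
- gauge: Dough portioning gauge, fixed to the table: white bed 100 mm wide (own x -70 to +30), 330 long (y -160 to +170), top 18 mm above the table; wooden trough on its +x side. Origin on the table; the leg pulls out along own +y; z up. Its place and yaw (up to 0.6 rad either way) vary. At its -y end stand a spring housing (y -158 to -124, 60 high) and a knife slot (x +34 to +114, y -125 to -109, 72 high).
- leg: Steel sliding leg, axes as the gauge's, slides along its y only: a bar 26 mm wide, top 30 mm above the table, with grip tab, lever and, at leg y +100, a foot plate (6 thick, x -5 to +101, top at 80 mm). Origin on the bed's top under the grip tab's middle; at rest at gauge y -50, travel 112 mm. A spring pulls it back to -y with 4 to 6.5 N (friction 1 N), even with the lever closed.
- lever: Sliding cam lever on the leg, between grip tab and foot plate: black upright paddle 28 mm wide (x), 10 thick (y), 30 to 80 mm above the table. Origin at its underside's middle. Open at leg y +51 (may start up to 3 mm nearer the tab), closed at +31 against a stop: 20 mm of travel towards the tab. About 5 N moves it and it stays where left.
- tab_face (a point): Middle of the outer (-y) face of the grip tab, 58 mm above the table. The tab is black, upright on the leg, 28 mm wide (x), 12 thick (leg y -6 to +6), 30 to 80 mm above the table. A finger pushing this face towards +y pulls the leg out.
- lever_face (a point): Middle of the lever paddle's outer (+y) face, 58 mm above the table. Pushed towards -y it closes. Over their outer faces tab and paddle measure 62 mm open, 42 mm closed, so one hand can span both: a finger behind the tab holds the leg out, squeezing draws the paddle in. To keep the leg still the hand shifts towards -y by half of what the fingers close.
- pointer_tip (a point): Tip of the leg's pointer, a thin dark steel strip reaching 49 mm from the bar's centre line on its -x side, level with the grip tab's middle, just over the scale. Axes as the gauge's.
- rider: Small black rider on the scale near the bed's -x edge, 19 x 16 x 14 mm with a wedge-shaped tip; stiff, set 40 to 100 mm beyond the resting pointer, different each time. Its y is the length mark. Origin under its tip, on the bed's top; axes as the gauge's.
- rider_tip (a point): Tip of the rider's wedge, facing the leg; the leg is at the mark when pointer_tip and rider_tip have the same y in the gauge's frame.
- scraper: Bystander: grey dough scraper with a white handle, 75 x 110 mm, lying on the robot's side of the gauge; origin under its centre.
- cup: Bystander: white plastic cup, 68 mm across, 50 mm high, beyond the gauge; origin under its centre.
- spatula: Bystander: spatula lying beyond the gauge; origin at its underside.
- bowl: Bystander: white bowl, 140 mm across, 60 mm high; origin under its centre.
- jar: Bystander: glass jar with a steel cap, 64 mm across, 90 mm high; origin under its centre.
- timer: Bystander: white round kitchen timer, 68 mm across, 45 mm high; origin under its centre.
- spoon: Bystander: spoon lying on the table; origin at its underside.

How it is judged:
By the outcome, as a careful person would: the job done as asked, in the order asked, and still so for the second after the job is handed in, while the arm keeps its last pose, push and grip.
It also fails if it takes over 45 s, if anything falls off the work surface, if the arm or the gripper's body presses on something with over 40 N, if the wrist force passes 120 N, or if a joint passes its speed limit or range.

## Working session

There is one attempt and no reset: what is moved stays moved. The work goes in short steps, Python scripts to look and compute and a tool call to move; the robot and the scene stay as the last step left them, time stands still between calls to the robot, and variables do not carry over. Pictures are saved under pics/ and viewed, and the job is handed in when it is done.

Besides the shell and the picture viewer there is one more tool, called after ">>>" as name(argument=value, ...), one argument or row to a line, values as JSON. apply_moves: Moves the arm, as the interface text tells. Its arguments: {"type":"object","properties":{"plan":{"type":"array","items":{"type":"array","items":{"type":"array","items":{"type":"number"}}}},"claw":{"type":"number"},"force":{"type":"number"}},"required":["plan"]}

```bash
mkdir -p pics; ls
python3 - <<'E'
from plant import manip
import cv2,numpy as np
s=manip.get_state()
for k,v in s.items(): print(k,np.round(v,4))
print(manip.grip_point_offset)
for n in("top","side"):
    f=manip.grab_frame(n)
    cv2.imwrite(f"pics/{n}0.png",f["pixels"][:,:,::-1])
    np.savez(f"{n}0.npz",**f)
    print(n,f["intrinsics"],f["position"],f["orientation"],[k for k in f])
E
```

```text
pics
time 0.0
joints [-1.4035  0.2074  1.5429  0.      1.3935 -0.1505]
joint_velocities [ 0.     -0.0003 -0.0004  0.0015 -0.0008  0.0008]
tau [ 1.60000e-03 -3.70871e+01 -2.81416e+01  6.99000e-02  3.60000e-02
 -2.00000e-04]
eef_pos [ 0.1795 -0.5454  0.2043]
orientation [-0.0011  0.9874  0.1582 -0.    ]
contact_force [ 0.0418 -0.3618 -0.6362]
moment [ 0.0108  0.028  -0.0164]
gripper_width 0.0938
0.0188
top [[456.08002522   0.         272.08621009]
 [  0.         456.08002522 214.48056793]
 [  0.           0.           1.        ]] [ 0.25475055 -0.03963497  1.7025792 ] [ 0.70738254  0.06224573 -0.07466132 -0.70011506] ['pixels', 'depth', 'intrinsics', 'position', 'orientation']
side [[393.26001649   0.         281.49779778]
 [  0.         393.26001649 198.86459393]
 [  0.           0.           1.        ]] [-0.07602257  0.88944837  0.92785002] [-0.28551798 -0.13287832  0.42562538  0.84833123] ['pixels', 'depth', 'intrinsics', 'position', 'orientation']
```

View pics/top0.png

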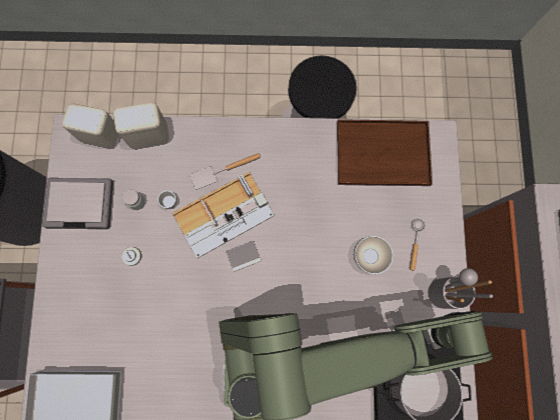

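View pics/side0.png

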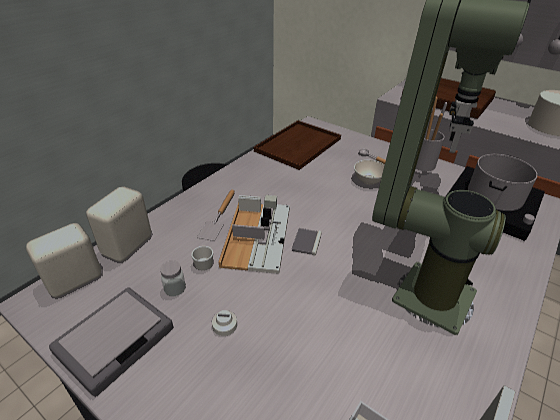

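The gauge is near pixel (225,215) in the top view and (258,238) in the side view. I'll zoom in on both.

```bash
cat > h.py <<'E'
import numpy as np,cv2
from scipy.spatial.transform import Rotation as R
def pts(f):
    K=f["intrinsics"];d=f["depth"];v,u=np.mgrid[:d.shape[0],:d.shape[1]]
    P=np.stack([(u-K[0,2])/K[0,0]*d,-(v-K[1,2])/K[1,1]*d,-d],-1)
    q=f["orientation"];M=R.from_quat([q[1],q[2],q[3],q[0]]).as_matrix()
    return P@M.T+f["position"]
def proj(f,X):
    K=f["intrinsics"];q=f["orientation"];M=R.from_quat([q[1],q[2],q[3],q[0]]).as_matrix()
    c=(np.atleast_2d(X)-f["position"])@M
    return np.stack([K[0,2]+K[0,0]*c[:,0]/-c[:,2],K[1,2]-K[1,1]*c[:,1]/-c[:,2]],-1)
def crop(f,u0,u1,v0,v1,s,name):
    im=f["pixels"][v0:v1,u0:u1,::-1]
    cv2.imwrite(name,cv2.resize(im,None,fx=s,fy=s,interpolation=cv2.INTER_CUBIC))
E
python3 - <<'E'
from h import *
f=dict(np.load("top0.npz"));g=dict(np.load("side0.npz"))
crop(f,165,285,165,265,6,"pics/topz.png")
crop(g,210,310,185,280,6,"pics/sidez.png")
P=pts(f)
for u,v in [(198,256),(272,214),(258,176),(174,216),(243,256),(100,100),(230,290)]: print(u,v,P[v,u].round(4))
P=pts(g)
for u,v in [(250,265),(283,265),(300,245),(260,330)]: print(u,v,P[v,u].round(4))
E
```

```text
198 256 [0.4265 0.2041 0.0174]
272 214 [ 0.586  -0.0675  0.0259]
258 176 [ 0.7407 -0.0124 -0.0014]
174 216 [0.5788 0.3031 0.0007]
243 256 [0.4291 0.0386 0.0089]
100 100 [ 1.3931  0.9104 -0.7518]
230 290 [ 0.3044  0.0846 -0.0052]
250 265 [0.5038 0.2501 0.018 ]
283 265 [ 0.4324  0.1719 -0.0014]
300 245 [0.4342 0.0742 0.0118]
260 330 [ 0.339  0.403 -0.001]
```

View pics/topz.png

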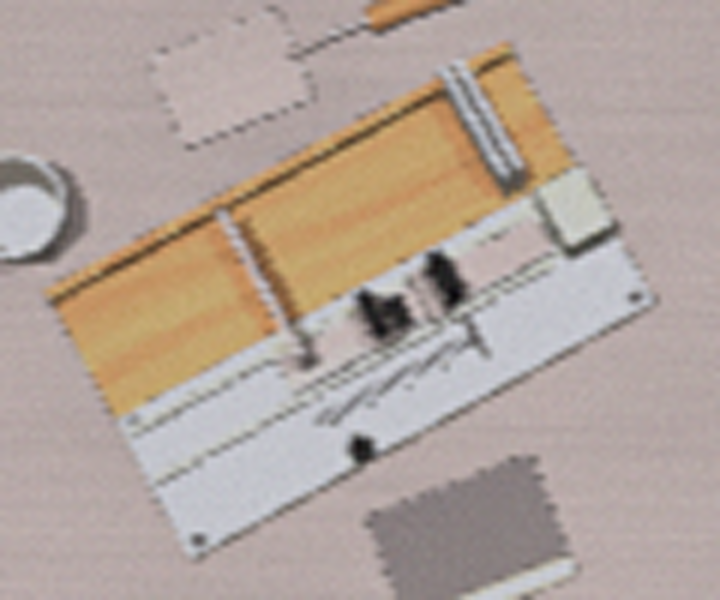

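View pics/sidez.png

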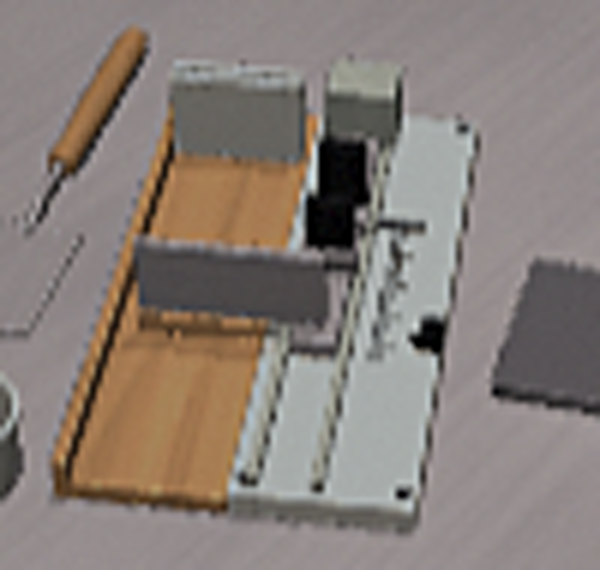

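The top view shows the gauge pulling out towards the lower left (yaw about +0.5), with the tab at crop (445,280), lever (385,312), pointer tip (485,352) and rider (362,448). I'll zoom in further so I can pick points more precisely.

Run:
```python
from h import *
f=dict(np.load("top0.npz"));g=dict(np.load("side0.npz"))
crop(f,212,262,200,250,12,"pics/topzz.png")
crop(g,255,305,205,255,12,"pics/sidezz.png")
crop(f,170,280,172,262,7,"pics/topz2.png")
crop(g,215,300,190,275,7,"pics/sidez2.png")
```

```text
(no output)
```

View pics/topzz.png

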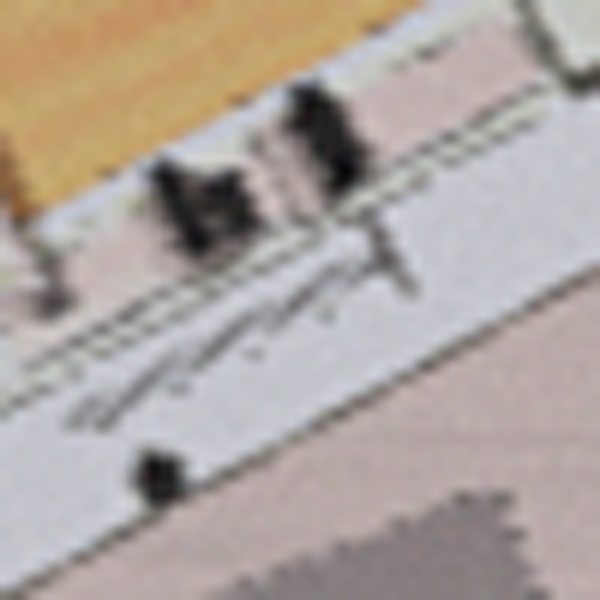

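View pics/sidezz.png

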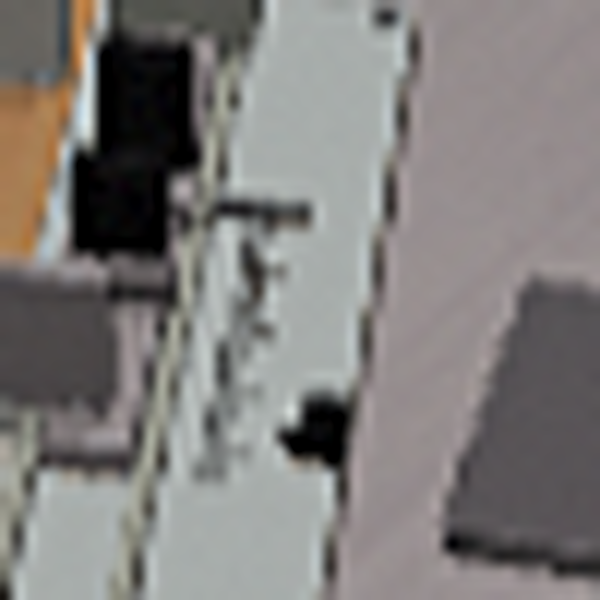

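View pics/sidez2.png

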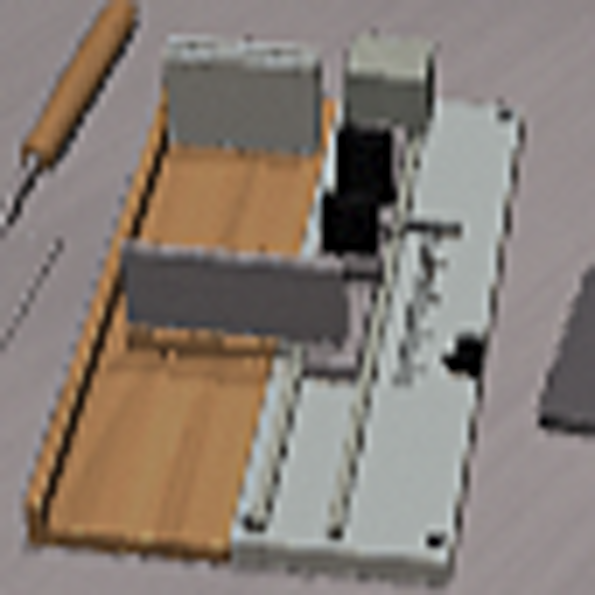

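View pics/topz2.png

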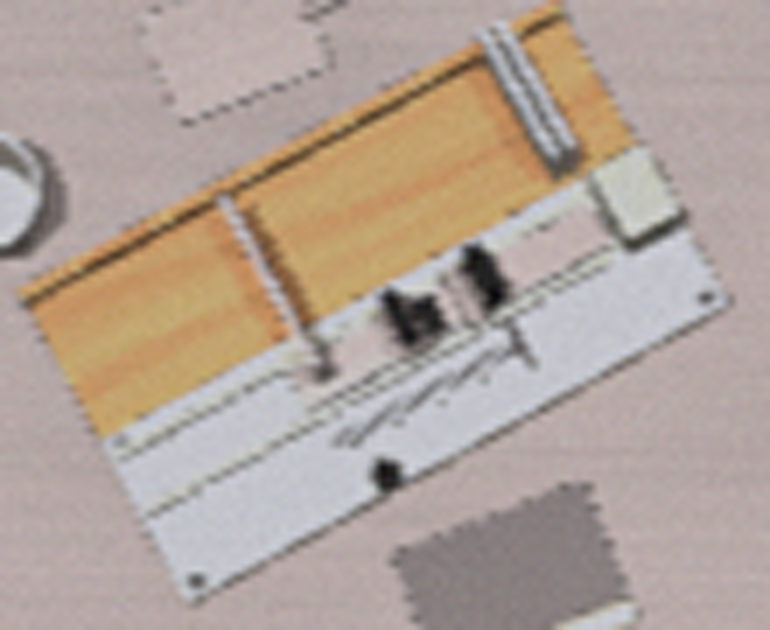

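```bash
cat > fit.py <<'E'
from h import *
from scipy.optimize import least_squares
f=dict(np.load("top0.npz"));g=dict(np.load("side0.npz"))
un=lambda c,u0,v0,s:[u0+(c[0]+.5)/s-.5,v0+(c[1]+.5)/s-.5]
PT=49e-3
obs=[]
T7=lambda x,y:(f,un((x,y),170,172,7),0);S7=lambda x,y:(g,un((x,y),215,190,7),1)
T12=lambda x,y:(f,un((x,y),212,200,12),0);S12=lambda x,y:(g,un((x,y),255,205,12),1)
L=[((-70,170,18),T7(192,603)),((-70,-160,18),T7(733,300)),((30,170,18),T7(98,433)),
((-70,170,18),S7(450,555)),((-70,-160,18),S7(522,105)),((30,170,18),S7(238,543)),
((-49,-50,22),T12(410,290)),((-49,-50,22),S12(308,212)),((101,53,80),S7(125,245)),((-5,53,80),S7(352,270))]
def G(p,X):
    c,s=np.cos(p[2]),np.sin(p[2]);X=np.array(X)/1e3
    return np.array([p[0]+c*X[0]-s*X[1],p[1]+s*X[0]+c*X[1],X[2]])
def pr(p,cam,X,i):
    fr=dict(cam);fr["position"]=cam["position"]+(np.r_[p[3:5],0] if i==0 else p[5:8])
    return proj(fr,X)[0]
RID=[T12(160,478),S12(325,430)]
def res(p):
    r=[]
    for X,(cam,uv,i) in L: r+=list((pr(p,cam,G(p,X),i)-uv)/.5)
    r+=list(p[3:8]/2e-3)
    for cam,uv,i in RID: r+=list((pr(p,cam,G(p,(p[9]*1e3-9,p[8]*1e3,25)),i)-uv)/.5)
    return np.array(r)
sol=least_squares(res,[.5,.07,.53,0,0,0,0,0,.02,-.05])
if __name__=="__main__":
    p=sol.x;print(p.round(4));print((sol.fun*.5).reshape(-1)[:20].reshape(-1,2).round(2));print((sol.fun[-4:]*.5).round(2))
    print("std",np.sqrt(np.diag(np.linalg.inv(sol.jac.T@sol.jac))).round(4))
    for n,X in dict(tab=(0,-56,58),lev=(0,6,58),mid=(0,-25,39)).items(): print(n,G(p,X).round(4))
E
python3 fit.py
```

```text
[ 5.663e-01  9.700e-02  5.301e-01 -4.000e-04 -6.000e-04  4.000e-04
  6.000e-04  6.000e-04  4.680e-02 -5.390e-02]
[[-0.38 -0.09]
 [-0.08 -0.3 ]
 [ 0.36  0.87]
 [ 0.71  0.5 ]
 [ 0.41  0.08]
 [-0.79 -0.8 ]
 [ 0.22 -0.28]
 [ 0.58 -0.05]
 [-0.29  0.45]
 [-0.72 -0.34]]
[ 0.02 -0.11  0.07  0.11]
std [0.0016 0.0017 0.0043 0.0016 0.0016 0.0016 0.0016 0.0016 0.0016 0.0014]
tab [0.5947 0.0487 0.058 ]
lev [0.5633 0.1022 0.058 ]
mid [0.579  0.0754 0.039 ]
```

>>> apply_moves(
  plan=[
    [[0,0,0,-6],[0,0,0,-6.1],[4,-2,0,0],[4.5,-2.3,0,0],[4.5,-2.3,0,0],[4.5,-2.3,0,0],[4.5,-2.3,0,0],[4.5,-2.3,0,0],[4.5,-2.3,0,0],[4,-2,0,0]],
  ],
  claw=-1,
  force=20,
)

```text
time: 1.35
eef_pos: [0.3924, -0.2141, 0.2051]
orientation: [-0.0, 0.965, 0.262, -0.0]
contact_force: [-0.2, -0.3, 0.6]
gripper_width: 0.0938
```

```bash
cat > st.py <<'E'
from h import *
from plant import manip
from fit import sol
p=sol.x
s=manip.get_state()
def rel(tgt=(0,-25,39)):
    q=s["orientation"];M=R.from_quat([q[1],q[2],q[3],q[0]]).as_matrix()
    yaw=np.arctan2(M[1,0],M[0,0]);d=np.array(s["eef_pos"])-np.r_[p[:2],0]
    c,sn=np.cos(p[2]),np.sin(p[2])
    print("t",round(s["time"],2),"TCP gauge mm",(1e3*np.array([c*d[0]+sn*d[1],-sn*d[0]+c*d[1],d[2]])).round(2),"yaw",yaw.round(4),"gauge yaw",p[2].round(4),"tz",M[:,2].round(3),"w",round(s["gripper_width"]*1e3,2))
    F=np.array(s["contact_force"]);print("F gauge",np.round([c*F[0]+sn*F[1],-sn*F[0]+c*F[1],F[2]],2))
rel()
E
python3 st.py
```

```text
t 1.35 TCP gauge mm [-307.33 -180.4   205.11] yaw 0.5293 gauge yaw 0.5301 tz [-0.  0. -1.] w 93.84
F gauge [-0.32 -0.11  0.58]
```

>>> apply_moves(
  plan=[
    [[4,-2,0,0],[4.5,-2.3,0,0],[4.5,-2.3,0,0],[4.5,-2.3,0,0],[4.5,-2.3,0,0],[4.5,-2.3,1,0],[4.2,-2.04,2,0],[0,0,3,0],[0,0,2,0],[0,0,0,0]],
  ],
)

```text
time: 2.6
eef_pos: [0.5763, 0.0734, 0.1227]
orientation: [-0.001, 0.965, 0.262, -0.003]
contact_force: [-0.5, -0.6, -0.3]
gripper_width: 0.0939
```

```bash
python3 st.py
cat > look.py <<'E'
import sys
from h import *
from plant import manip
n=sys.argv[1]
f=manip.grab_frame("top");g=manip.grab_frame("side")
np.savez(f"top{n}.npz",**f);np.savez(f"side{n}.npz",**g)
crop(f,170,280,172,262,7,f"pics/top{n}.png")
crop(g,215,315,180,275,7,f"pics/side{n}.png")
E
python3 look.py 1
```

```text
t 2.6 TCP gauge mm [ -3.31 -25.39 122.72] yaw 0.5293 gauge yaw 0.5301 tz [-0.006  0.    -1.   ] w 93.93
F gauge [-0.74 -0.28 -0.3 ]
```

View pics/side1.png

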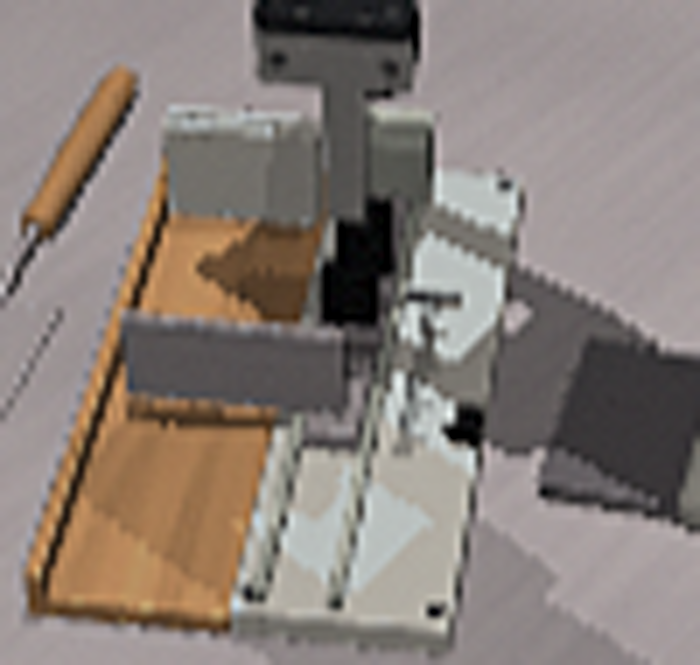

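View pics/top1.png

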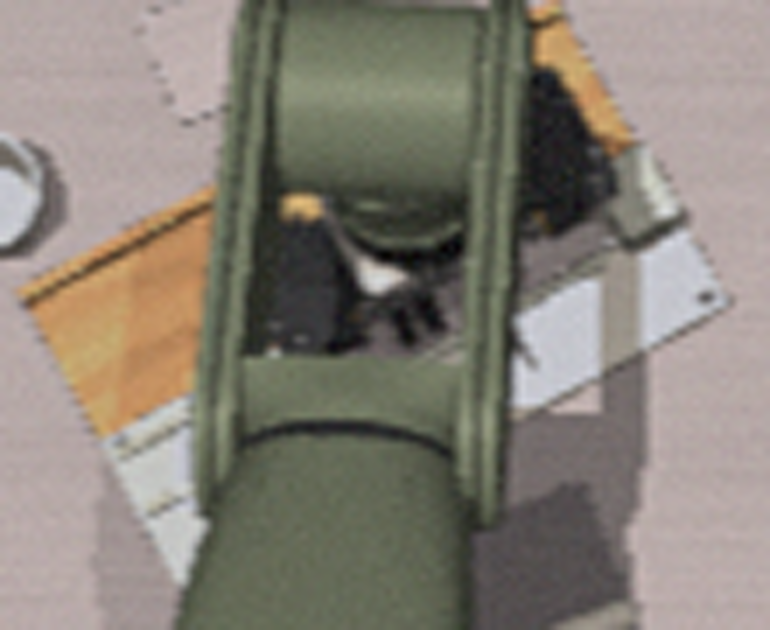

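The side view shows the pointer tip at about (458,298) and the rider at (468,425), both unobstructed. The jaws are centred over the tab and lever, so I'll descend.

>>> apply_moves(
  plan=[
    [[0,0,1,0],[0,0,1.2,0],[0,0,1.2,0],[0,0,1.2,0],[0,0,1.2,0],[0,0,1.0,0],[0,0,0.8,0],[0,0,0.5,0],[0,0,0.2,0],[0,0,0,0]],
  ],
)

```text
time: 3.95
eef_pos: [0.5788, 0.0732, 0.0426]
orientation: [0.0, 0.965, 0.261, 0.0]
contact_force: [0.1, -0.7, 1.1]
gripper_width: 0.0942
```

```bash
python3 st.py; python3 look.py 2
```

```text
t 3.95 TCP gauge mm [ -1.29 -26.8   42.6 ] yaw 0.529 gauge yaw 0.5301 tz [ 0.  0. -1.] w 94.19
F gauge [-0.27 -0.7   1.05]
```

View pics/side2.png

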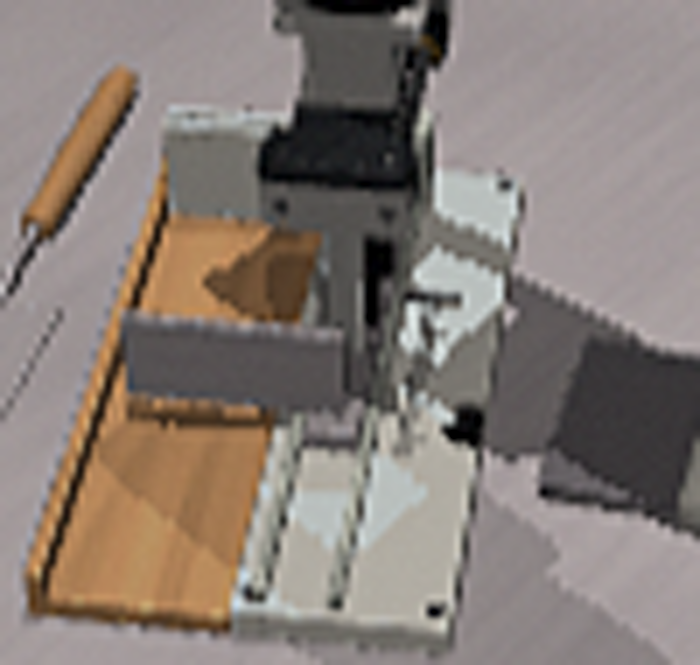

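>>> apply_moves(
  plan=[
    [[0,-0.2,0.1,0],[0.1,0,0,0],[0,0,0,0],[0,0,0,0],[0,0,0,0],[0,0,0,0],[0,0,0,0],[0,0,0,0],[0,0,0,0],[0,0,0,0]],
  ],
  claw=-0.53,
)

```text
time: 5.3
eef_pos: [0.5785, 0.0754, 0.0414]
orientation: [-0.0, 0.965, 0.261, 0.0]
contact_force: [0.2, -0.2, -1.1]
gripper_width: 0.0718
```

```bash
python3 st.py
```

```text
t 5.3 TCP gauge mm [ -0.45 -24.74  41.44] yaw 0.5289 gauge yaw 0.5301 tz [-0.  0. -1.] w 71.84
F gauge [ 0.12 -0.28 -1.06]
```

>>> apply_moves(
  plan=[
    [[0,-0.4,0,0],[0,-0.6,0,0],[0,-1,0,0],[0,-1.2,0,0],[0,-1.3,0,0],[0,-1.3,0,0],[0,-1.2,0,0],[0,-0.7,0,0],[0,-0.4,0,0],[0,0,0,0]],
  ],
)

```text
time: 6.55
eef_pos: [0.5382, 0.1447, 0.0414]
orientation: [0.001, 0.965, 0.262, 0.001]
contact_force: [2.7, -3.9, -2.8]
gripper_width: 0.0723
```

```bash
python3 st.py; python3 look.py 3
python3 - <<'E'
from h import *
crop(dict(np.load("side3.npz")),255,305,205,255,12,"pics/side3zz.png")
E
```

```text
t 6.55 TCP gauge mm [-0.13 55.43 41.4 ] yaw 0.5297 gauge yaw 0.5301 tz [ 0.002 -0.002 -1.   ] w 72.26
F gauge [ 0.34 -4.72 -2.83]
```

View pics/side3.png

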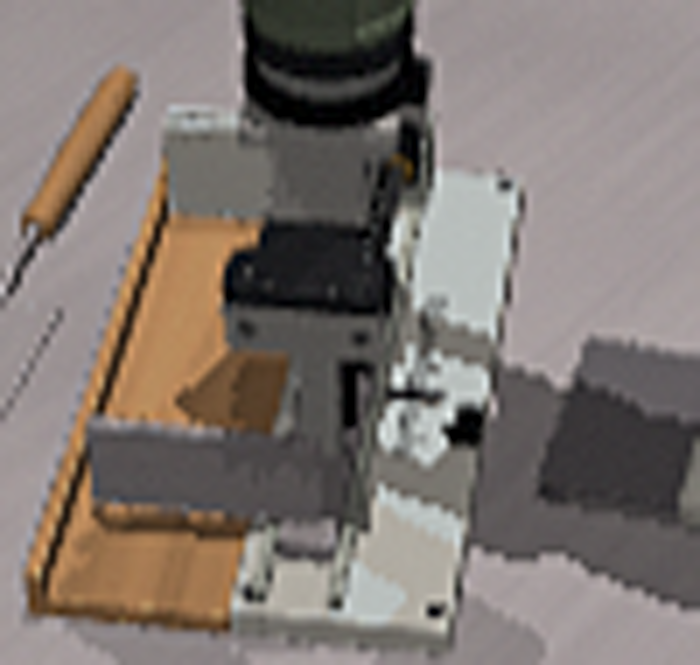

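View pics/side3zz.png

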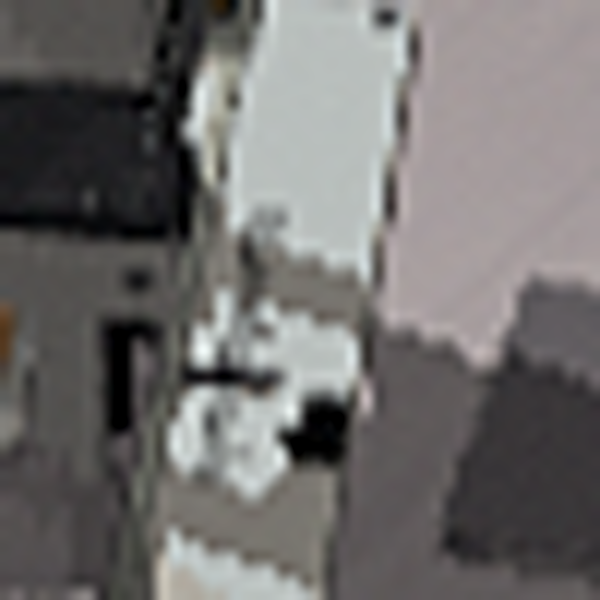

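View pics/top3.png

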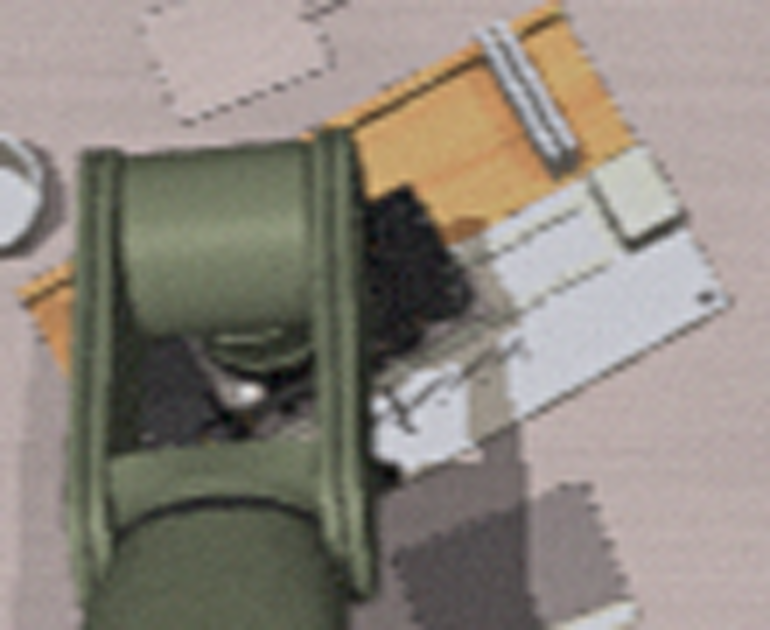

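Both views show the leg pulled most of the way. In side3zz the pointer tip is at (278,378) and the rider tip at about (283,437), so roughly 20 mm remain. I'll fit the rider and pointer shapes to sub-pixel accuracy.

```bash
cat > rend.py <<'E'
from fit import *
p=sol.x
S=8
def hullmask(cam,i,X,win):
    u0,u1,v0,v1=win
    uv=np.array([pr(p,cam,G(p,x),i) for x in X])
    q=((uv-[u0,v0]+.5)*S-.5)
    m=np.zeros(((v1-v0)*S,(u1-u0)*S),np.uint8)
    h=cv2.convexHull((q*16).round().astype(np.int32).reshape(-1,1,2))
    cv2.fillConvexPoly(m,h,255,shift=4)
    return cv2.resize(cv2.GaussianBlur(m,(0,0),S*BL).astype(float)/255,(u1-u0,v1-v0),interpolation=cv2.INTER_AREA)
BL=.45
def rider(x,y,w):
    X=[]
    for z in(18,32): X+=[(x,y,z),(x-w,y-8,z),(x-w,y+8,z),(x-19,y-8,z),(x-19,y+8,z)]
    return X
def ptr(y,z,hw,x1=-49,x0=-22):
    return [(a,y+b,c) for a in(x0,x1) for b in(-hw,hw) for c in(z-.5,z+.5)]
def fitmask(cam,i,win,gen,x0,bgx=None):
    u0,u1,v0,v1=win
    I=cam["pixels"][v0:v1,u0:u1].astype(float).mean(2)
    def r(q):
        a=hullmask(cam,i,gen(q),win).ravel()
        A=[1-a,a]
        if bgx is not None:A.append((1-a)*bgx.ravel())
        A=np.stack(A,1);c=np.linalg.lstsq(A,I.ravel(),rcond=None)[0]
        return ((A@c-I.ravel())**2).mean()
    from scipy.optimize import minimize
    o=minimize(r,x0,method="Nelder-Mead",options=dict(initial_simplex=np.vstack([x0]+[np.array(x0)+np.eye(len(x0))[k]*3 for k in range(len(x0))]),xatol=.02))
    return o.x.round(2),round(o.fun**.5,2),round(r(x0)**.5,2)
def offbed(cam,i,win):
    return hullmask(cam,i,[(-70,-160,18),(-70,170,18),(-140,170,18),(-140,-160,18)],win)
def w_(cam,i,X,m):
    c=pr(p,cam,G(p,X),i);return int(c[0]-m),int(c[0]+m),int(c[1]-m),int(c[1]+m)
E
python3 - <<'E'
from rend import *
for cam,i,n in((f,0,"top"),(g,1,"side")):
    w=w_(cam,i,(-63,47,22),7)
    for wl in(4,7,10):
        print(n,"rider",wl,fitmask(cam,i,w,lambda q:rider(q[0],q[1],wl),[-54,47],offbed(cam,i,w)))
    w=w_(cam,i,(-43,-50,20),4)
    for z in(19,21,24): print(n,"ptr",z,fitmask(cam,i,w,lambda q:ptr(q[0],z,1.5,q[1]),[-50,-49]))
E
```

```text
top rider 4 (array([-54.18,  47.44]), np.float64(20.22), np.float64(20.41))
top rider 7 (array([-53.14,  47.34]), np.float64(19.25), np.float64(19.68))
top rider 10 (array([-52.79,  47.31]), np.float64(18.86), np.float64(20.15))
top ptr 19 (array([-47.9 , -48.32]), np.float64(18.39), np.float64(24.78))
top ptr 21 (array([-47.72, -48.79]), np.float64(18.4), np.float64(25.35))
top ptr 24 (array([-47.66, -49.15]), np.float64(18.29), np.float64(26.09))
side rider 4 (array([-51.74,  46.86]), np.float64(26.68), np.float64(30.16))
side rider 7 (array([-51.36,  47.5 ]), np.float64(25.8), np.float64(30.36))
side rider 10 (array([-51.37,  47.68]), np.float64(25.38), np.float64(30.73))
side ptr 19 (array([-50.84, -47.12]), np.float64(18.73), np.float64(21.21))
side ptr 21 (array([-48.31, -47.34]), np.float64(18.7), np.float64(23.14))
side ptr 24 (array([-45.02, -47.7 ]), np.float64(18.71), np.float64(35.76))
```

```bash
cat > meas.py <<'E'
import sys
from rend import *
n=sys.argv[1];y0=float(sys.argv[2])
for base,i,nm in((f,0,"top"),(g,1,"side")):
    cam=dict(np.load(f"{nm}{n}.npz"))
    w=w_(cam,i,(-44,y0,20),4 if len(sys.argv)<4 else float(sys.argv[3]))
    print(nm,fitmask(cam,i,w,lambda q:ptr(q[0],21.4,1.5,-49),[y0]),fitmask(cam,i,w,lambda q:ptr(q[0],21.4,1.5,q[1]),[y0,-49]))
E
python3 meas.py 3 27; python3 meas.py 0 -48
python3 - <<'E'
from rend import *
cam=dict(np.load("side3.npz"));w=w_(cam,1,(-63,47,22),7)
print(fitmask(cam,1,w,lambda q:rider(q[0],q[1],7),[-54,47],offbed(cam,1,w)))
E
```

```text
top (array([25.13]), np.float64(32.47), np.float64(34.97)) (array([ 25.25, -47.67]), np.float64(32.32), np.float64(34.97))
side (array([24.55]), np.float64(33.64), np.float64(42.53)) (array([ 24.41, -46.53]), np.float64(31.61), np.float64(42.53))
top (array([-47.7]), np.float64(20.59), np.float64(20.69)) (array([-47.6 , -48.15]), np.float64(20.57), np.float64(20.69))
side (array([-48.07]), np.float64(19.7), np.float64(19.76)) (array([-47.85, -47.37]), np.float64(18.7), np.float64(19.76))
(array([-52.04,  49.83]), np.float64(38.41), np.float64(41.15))
```

>>> apply_moves(
  plan=[
    [[0,-0.3,0,0],[0,-0.4,0,0],[0,-0.4,0,0],[0,-0.3,0,0],[0,-0.1,0,0],[0,0,0,0],[0,0,0,0],[0,0,0,0],[0,0,0,0],[0,0,0,0]],
  ],
)

```text
time: 7.9
eef_pos: [0.5309, 0.1574, 0.0414]
orientation: [0.001, 0.965, 0.261, 0.001]
contact_force: [3.6, -3.7, -3.9]
gripper_width: 0.0717
```

```bash
python3 st.py; python3 look.py 4
python3 - <<'E'
from h import *
crop(dict(np.load("side4.npz")),262,297,220,255,16,"pics/side4zz.png")
crop(dict(np.load("top4.npz")),212,247,212,247,16,"pics/top4zz.png")
E
python3 meas.py 4 42
```

```text
t 7.9 TCP gauge mm [-6.000e-02  7.009e+01  4.140e+01] yaw 0.5291 gauge yaw 0.5301 tz [ 0.002 -0.001 -1.   ] w 71.74
F gauge [ 1.24 -4.97 -3.92]
top (array([47.12]), np.float64(36.91), np.float64(38.24)) (array([ 39.52, -44.  ]), np.float64(35.42), np.float64(38.24))
side (array([38.89]), np.float64(45.68), np.float64(53.36)) (array([ 38.73, -46.58]), np.float64(44.29), np.float64(53.36))
```

View pics/side4zz.png

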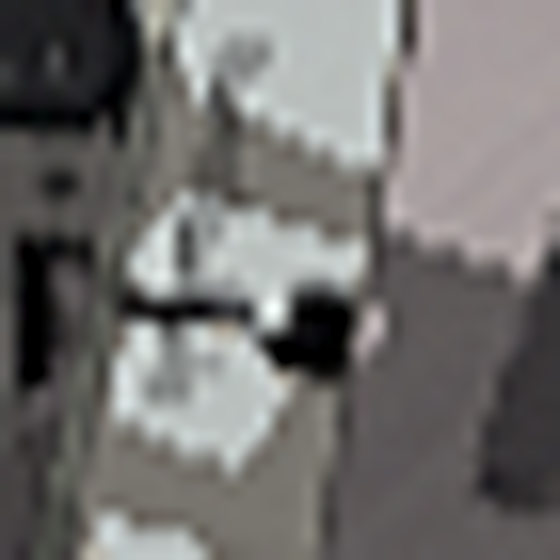

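View pics/top4zz.png

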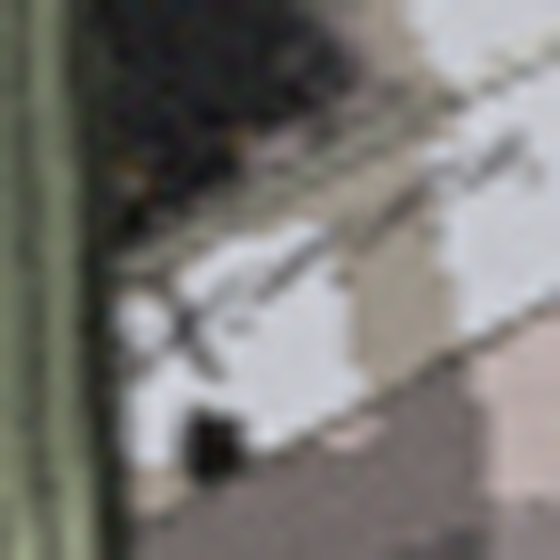

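```bash
cat > ov.py <<'E'
import sys
from rend import *
n,yp,yr,wl=sys.argv[1],*map(float,sys.argv[2:5])
out=[]
for base,i,nm,(u0,v0) in((f,0,"top",(215,217)),(g,1,"side",(265,222))):
  for fr in("0",n):
    cam=dict(np.load(f"{nm}{fr}.npz"));s=16
    im=cv2.resize(cam["pixels"][v0:v0+25,u0:u0+25,::-1],None,fx=s,fy=s,interpolation=cv2.INTER_NEAREST)
    def poly(X,c):
        uv=np.array([pr(p,cam,G(p,x),i) for x in X]);q=((uv-[u0,v0]+.5)*s-.5).round().astype(np.int32)
        cv2.polylines(im,[cv2.convexHull(q)],True,c,1)
    R_=rider(-52.5,yr,wl);poly(R_[:5],(0,0,255));poly(R_[5:],(0,160,255))
    if fr!="0":poly(ptr(yp,21.4,1.5),(0,255,0))
    out.append(im)
cv2.imwrite(f"pics/ov{n}_{sys.argv[3]}.png",np.vstack([np.hstack(out[:2]),np.hstack(out[2:])])[:, :])
E
sed -i 's/s=16/s=12/' ov.py
python3 ov.py 4 39 47.4 7
```

```text
(no output)
```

View pics/ov4_47.4.png

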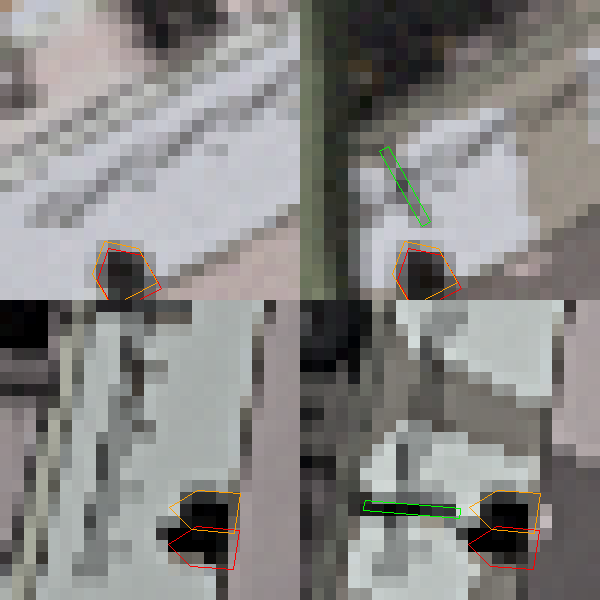

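```bash
cat > cen.py <<'E'
from rend import *
from scipy.optimize import fsolve
def inv(cam,i,uv,z): return fsolve(lambda q:pr(p,cam,G(p,(q[0],q[1],z)),i)-uv,[-60,45])
if __name__=="__main__":
  for nm,i,fr in(("top",0,"0"),("top",0,"3"),("top",0,"4"),("side",1,"0"),("side",1,"1"),("side",1,"4")):
    cam=dict(np.load(f"{nm}{fr}.npz"));I=cam["pixels"].astype(float).mean(2)
    u0,u1,v0,v1=w_(cam,i,(-60,47,24),5)
    I=I[v0:v1,u0:u1];o=[]
    for hi in(60,90,120):
        W=np.clip((hi-I)/(hi-20),0,1)
        # keep only component with the darkest
        n,l=cv2.connectedComponents((W>0).astype(np.uint8));k=l[np.unravel_index(W.argmax(),W.shape)];W=W*(l==k)
        v,u=np.mgrid[v0:v1,u0:u1];c=np.array([(W*u).sum(),(W*v).sum()])/W.sum()
        o.append((hi,round(W.sum(),1),inv(cam,i,c,25).round(2)))
    print(nm,fr,o)
    a=pr(p,cam,G(p,(-50,40,21)),i);print("  px/mm y",(pr(p,cam,G(p,(-50,50,21)),i)-a).round(2),"z",(pr(p,cam,G(p,(-50,40,31)),i)-a).round(2))
  I=dict(np.load("side0.npz"))["pixels"].mean(2);print(I[236:248,276:290].astype(int))
  I=dict(np.load("top0.npz"))["pixels"].mean(2);print(I[235:245,219:233].astype(int))
  I=dict(np.load("side4.npz"))["pixels"].mean(2);print(I[236:248,268:290].astype(int))
E
python3 cen.py
```

```text
top 0 [(60, np.float64(4.3), array([-63.15,  47.49])), (90, np.float64(7.3), array([-63.69,  47.28])), (120, np.float64(9.7), array([-64.03,  47.32]))]
  px/mm y [-2.36  1.32] z [-0.22 -0.4 ]
top 3 [(60, np.float64(14.8), array([-58.12,  50.4 ])), (90, np.float64(24.2), array([-57.38,  51.03])), (120, np.float64(32.5), array([-56.77,  51.37]))]
  px/mm y [-2.36  1.32] z [-0.22 -0.4 ]
top 4 [(60, np.float64(6.6), array([-64.59,  48.07])), (90, np.float64(9.2), array([-64.72,  47.67])), (120, np.float64(12.5), array([-65.41,  47.59]))]
  px/mm y [-2.36  1.32] z [-0.22 -0.4 ]
side 0 [(60, np.float64(20.2), array([-61.78,  48.31])), (90, np.float64(22.5), array([-61.84,  47.89])), (120, np.float64(24.9), array([-62.04,  47.49]))]
  px/mm y [-0.35  2.03] z [ 0.04 -2.19]
side 1 [(60, np.float64(20.1), array([-61.75,  47.62])), (90, np.float64(23.0), array([-61.85,  47.18])), (120, np.float64(27.4), array([-61.96,  45.82]))]
  px/mm y [-0.35  2.03] z [ 0.04 -2.19]
side 4 [(60, np.float64(19.0), array([-61.81,  48.37])), (90, np.float64(21.4), array([-61.66,  48.36])), (120, np.float64(26.9)
[... 1784 characters left out ...]
1 132  29  12   4   0 113 189
   82  87  92  90]
 [ 86 111 206 207 123 146 208 193 193 189  59   0   1   9   1  21 150 130
   83  89  90  91]
 [ 72 180 198 199 135 141 162 154 194 200 171   0   0   0   0  19 118  87
   86  91  91  89]
 [ 69 209 196 157 138 138 177 169 189 192 204 149 115  50  27  49  90  91
   89  90  89  88]
 [ 81 205 196 130 135 134 194 190 187 191 195 202 122 103 108  76  92  91
   90  89  89  91]
 [105 207 199 175 176 173 192 188 189 189 196 147 110 119 128  69  90  90
   92  88  88  88]
 [117 152 145 201 197 194 190 190 189 192 202 102 112 118 124  61  94  89
   90  87  87  86]
 [118 111 105 150 143 200 196 193 193 198 145 109 116 117 129  74  89  89
   87  87  86  89]]
```

>>> apply_moves(
  plan=[
    [[0,-0.2,0,0],[0,-0.3,0,0],[0,-0.2,0,0],[0,0,0,0],[0,0,0,0],[0,0,0,0],[0,0,0,0],[0,0,0,0],[0,0,0,0],[0,0,0,0]],
  ],
)

```text
time: 9.25
eef_pos: [0.5274, 0.1635, 0.0414]
orientation: [0.001, 0.965, 0.262, 0.001]
contact_force: [4.3, -4.6, -3.7]
gripper_width: 0.0719
```

```bash
cat > lk2.py <<'E'
import sys
from h import *
from plant import manip
n=sys.argv[1]
for nm,u0,v0 in(("top",212,212),("side",262,222)):
    F=[manip.grab_frame(nm) for _ in range(3)];f=dict(F[0]);f["pixels"]=np.mean([a["pixels"] for a in F],0).astype(np.uint8)
    np.savez(f"{nm}{n}.npz",**f)
    crop(f,u0,u0+35,v0,v0+35,16,f"pics/{nm}{n}zz.png")
    if nm=="side": print(f["pixels"].mean(2)[236:245,268:284].astype(int))
    else: print(f["pixels"].mean(2)[228:244,217:233].astype(int))
E
python3 st.py; python3 lk2.py 5; python3 st.py; python3 meas.py 5 46
```

```text
t 9.25 TCP gauge mm [-1.000e-02  7.708e+01  4.141e+01] yaw 0.5292 gauge yaw 0.5301 tz [ 0.002 -0.001 -1.   ] w 71.93
F gauge [ 1.39 -6.09 -3.75]
[[ 47  66  90 114 115 114 163 203 206 202 188 182 164 117 131 142]
 [ 65  97 102  99 131 174 205 206 184 166 175 162 120 157 178 130]
 [ 63 108 110  89 160 208 204 182 148 158 162 139 175 203 183 146]
 [ 77 129 148 122 149 199 174 128 156 179 177 199 199 204 179 144]
 [ 97 169 204 168 108 116 125 159 184 152 161 199 201 202 181 148]
 [ 90 144 155 136 106  97 158 201 203 197 199 200 200 201 200 178]
 [ 83 126 161 160 102 107 156 202 203 202 199 197 199 200 200 181]
 [ 58 144 178 137 159 160 148 199 203 200 200 198 200 200 201 181]
 [ 66 152 206 199 202 180 132 159 199 203 202 201 200 200 203 183]
 [ 67 155 205 204 205 203 162 123 158 177 200 203 200 204 201 178]
 [ 68 154 203 202 202 189 129  47  48  78 154 206 206 200 179 134]
 [ 66 153 204 204 203 176 100  39  27  52 146 204 181 128 106 142]
 [ 53 146 207 206 202 173  92  44  39  43 107 135 113 112 104 111]
 [ 51 145 204 202 183 139  94  34  33  51  74 100 107 110 106 106]
 [ 40 109 151 151
[... 411 characters left out ...]
  63  98  95 136 149 132  27  12  16   0]
 [ 94  59 176 149 108 112 114  25  27  56  68   0   0   6   5  20]
 [ 79  97 211 199 141 145 145 113 166 168 176   0   0   0   0  14]
 [ 67 178 200 160 139 140 182 177 197 198 205 145 108 121  22  46]
 [138 202 195 128 137 135 195 190 188 189 194 193 188 128 103  73]]
t 9.55 TCP gauge mm [-3.000e-02  7.710e+01  4.142e+01] yaw 0.5291 gauge yaw 0.5301 tz [ 0.002 -0.001 -1.   ] w 71.92
F gauge [ 0.77 -5.87 -3.81]
top (array([46.62]), np.float64(28.13), np.float64(28.49)) (array([ 46.75, -41.41]), np.float64(27.5), np.float64(28.49))
side (array([46.16]), np.float64(42.1), np.float64(42.16)) (array([ 46.61, -59.42]), np.float64(34.63), np.float64(42.16))
```

View pics/side5zz.png

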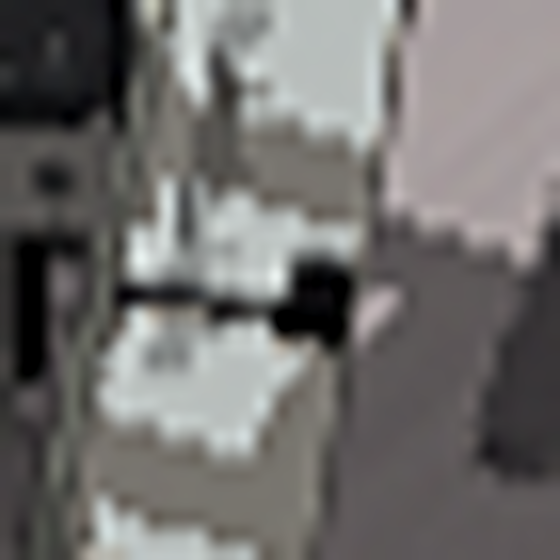

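View pics/top5zz.png

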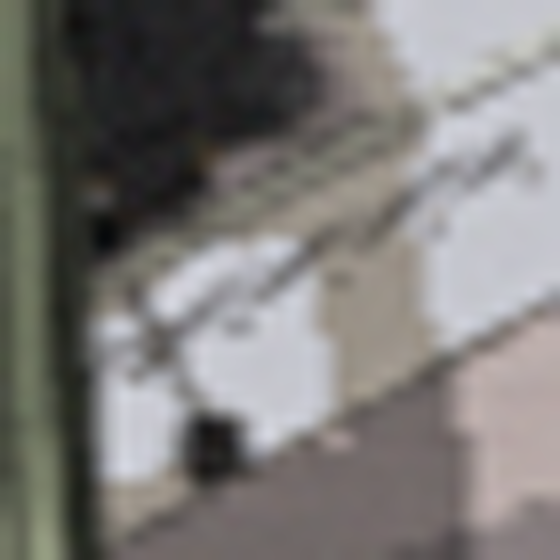

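The side view has the pointer strip meeting the rider tip at about row 295/16. In the top view the pointer fits at y≈46.7 against the rider's 47.35, so about 0.7 mm remains. I'll nudge it and re-measure.

>>> apply_moves(
  plan=[
    [[0,-0.07,0,0],[0,0,0,0],[0,0,0,0],[0,0,0,0],[0,0,0,0],[0,0,0,0],[0,0,0,0],[0,0,0,0],[0,0,0,0],[0,0,0,0]],
  ],
)

```text
time: 10.8
eef_pos: [0.5271, 0.1639, 0.0414]
orientation: [0.001, 0.965, 0.261, 0.001]
contact_force: [4.2, -6.2, -3.4]
gripper_width: 0.0723
```

```bash
python3 st.py; python3 lk2.py 6; python3 meas.py 6 47; python3 meas.py 6 47 3;python3 meas.py 5 47 3; python3 meas.py 3 25 3; python3 meas.py 4 39 3; python3 meas.py 0 -48 3
```

```text
t 10.8 TCP gauge mm [-3.000e-02  7.758e+01  4.139e+01] yaw 0.5291 gauge yaw 0.5301 tz [ 0.002 -0.002 -1.   ] w 72.27
F gauge [ 0.49 -7.46 -3.44]
[[ 46  66  91 110 116 115 160 201 204 201 187 183 163 117 131 143]
 [ 75 105  99 100 130 174 205 205 185 163 173 158 119 161 178 132]
 [ 77 118 111  88 159 208 205 182 145 158 165 135 174 202 184 145]
 [ 78 133 148 127 154 199 174 129 156 179 178 198 203 202 181 148]
 [121 188 204 165 115 131 126 158 182 151 162 200 201 202 181 146]
 [119 165 158 133 107 100 157 203 204 198 197 198 200 201 182 147]
 [ 85 129 161 155  95  96 158 205 202 201 200 198 198 199 201 178]
 [ 60 142 176 137 130 117 142 202 204 201 199 198 198 200 202 182]
 [ 89 167 206 202 200 169 116 155 202 203 201 200 199 200 201 181]
 [ 92 167 203 203 206 203 161 124 159 178 200 202 201 202 202 179]
 [ 92 165 205 203 203 189 132  47  51  78 154 208 204 200 177 136]
 [ 71 152 203 202 201 177 100  38  28  50 143 204 182 129 108 143]
 [ 68 153 206 205 204 172  93  41  41  46 107 136 112 114 105 108]
 [ 68 153 207 201 182 143  98  34  30  51  76 100 103 108 106 107]
 [ 55 113 152 150
[... 1500 characters left out ...]
p.float64(23.51)) (array([ 24.92, -48.1 ]), np.float64(23.27), np.float64(23.51))
side (array([24.18]), np.float64(31.85), np.float64(33.24)) (array([ 24.22, -45.78]), np.float64(27.18), np.float64(33.24))
top (array([39.4]), np.float64(21.76), np.float64(22.38)) (array([ 39.42, -47.  ]), np.float64(21.32), np.float64(22.38))
side (array([38.34]), np.float64(36.69), np.float64(37.23)) (array([ 38.23, -46.72]), np.float64(33.24), np.float64(37.23))
top (array([-47.72]), np.float64(21.53), np.float64(21.75)) (array([-47.77, -47.96]), np.float64(21.45), np.float64(21.75))
side (array([-47.95]), np.float64(18.32), np.float64(18.42)) (array([-47.9 , -47.43]), np.float64(16.42), np.float64(18.42))
```

View pics/side6zz.png

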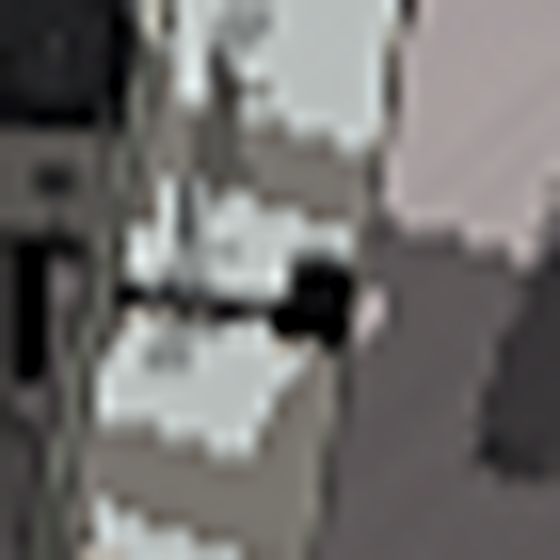

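View pics/top6zz.png

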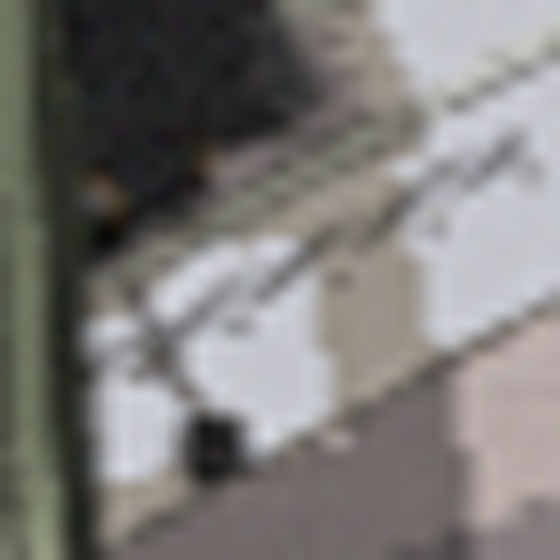

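Remaining error is about 0.3 mm. I'll now close in small steps, shifting the hand by half of each step.

>>> apply_moves(
  plan=[
    [[0,0.1,0,0],[0,0.07,0,0],[0,0,0,0],[0,0,0,0],[0,0,0,0],[0,0,0,0],[0,0,0,0],[0,0,0,0],[0,0,0,0],[0,0,0,0]],
  ],
  claw=-0.445,
)

```text
time: 12.35
eef_pos: [0.5278, 0.1627, 0.0414]
orientation: [0.001, 0.965, 0.261, 0.001]
contact_force: [3.5, -3.9, -3.5]
gripper_width: 0.0679
```

```bash
cat >> st.py <<'E'
c,sn=np.cos(p[2]),np.sin(p[2]);d=np.array(s["eef_pos"])-np.r_[p[:2],0]
print("tab face",((-sn*d[0]+c*d[1])*1e3-s["gripper_width"]*500).round(2))
E
python3 st.py
```

```text
t 12.35 TCP gauge mm [-2.000e-02  7.614e+01  4.142e+01] yaw 0.5291 gauge yaw 0.5301 tz [ 0.002 -0.001 -1.   ] w 67.85
F gauge [ 1.07 -5.2  -3.48]
tab face 42.21
```

>>> apply_moves(
  plan=[
    [[0,0.12,0,0],[0,0.13,0,0],[0,0,0,0],[0,0,0,0],[0,0,0,0],[0,0,0,0],[0,0,0,0],[0,0,0,0],[0,0,0,0],[0,0,0,0]],
  ],
  claw=-0.34,
)

```text
time: 13.6
eef_pos: [0.5291, 0.1605, 0.0414]
orientation: [0.001, 0.965, 0.261, 0.001]
contact_force: [4.9, -4.1, -3.2]
gripper_width: 0.0627
```

```bash
python3 st.py; python3 lk2.py 7; python3 st.py; python3 meas.py 7 47;python3 meas.py 7 47 3
```

```text
t 13.6 TCP gauge mm [-1.000e-02  7.359e+01  4.142e+01] yaw 0.5291 gauge yaw 0.5301 tz [ 0.002 -0.001 -1.   ] w 62.72
F gauge [ 2.13 -6.02 -3.18]
tab face 42.23
[[ 42  65  93 114 116 115 161 201 204 202 186 182 161 115 133 143]
 [ 41  66  89 103 127 176 203 205 183 166 176 158 120 161 198 169]
 [ 43  74  87 107 172 207 205 181 149 158 163 138 175 199 205 183]
 [ 41  92 136 133 161 202 172 127 157 177 177 197 202 203 202 180]
 [ 46 123 184 163 124 139 126 160 183 154 162 200 200 198 199 180]
 [ 40  90 133 138 115 108 157 202 202 197 197 198 198 200 200 180]
 [ 36  63 140 163  98 107 169 206 202 200 201 202 200 198 199 200]
 [ 41  86 127 133 130 120 146 200 203 201 199 197 199 199 199 201]
 [ 41  95 167 204 203 168 106 157 204 204 201 200 199 198 201 204]
 [ 44  90 167 206 208 203 161 122 158 178 201 202 201 203 204 198]
 [ 37  70 154 205 206 190 133  51  50  78 151 205 206 200 177 136]
 [ 38  65 155 206 205 177 100  34  26  49 146 204 180 128 106 142]
 [ 45  70 154 206 202 175  96  42  38  43  86 111  94  95 104 108]
 [ 43  59 120 151 151 138  95  31  32  49  74  98 105 106 106 107]
 [
[... 683 characters left out ...]
128 136 135 196 192 189 189 193 195 191 101 106  73]]
t 13.9 TCP gauge mm [-4.00e-02  7.36e+01  4.14e+01] yaw 0.5291 gauge yaw 0.5301 tz [ 0.002 -0.001 -1.   ] w 63.02
F gauge [ 1.16 -6.64 -2.86]
tab face 42.09
top (array([47.5]), np.float64(41.7), np.float64(41.75)) (array([ 47.29, -49.89]), np.float64(41.7), np.float64(41.75))
side (array([47.19]), np.float64(41.17), np.float64(41.31)) (array([ 47.37, -66.11]), np.float64(32.19), np.float64(41.31))
top (array([46.99]), np.float64(27.06), np.float64(27.07)) (array([ 46.96, -53.13]), np.float64(26.54), np.float64(27.07))
side (array([47.4]), np.float64(28.09), np.float64(29.17)) (array([ 47.41, -50.58]), np.float64(26.94), np.float64(29.17))
```

View pics/top7zz.png

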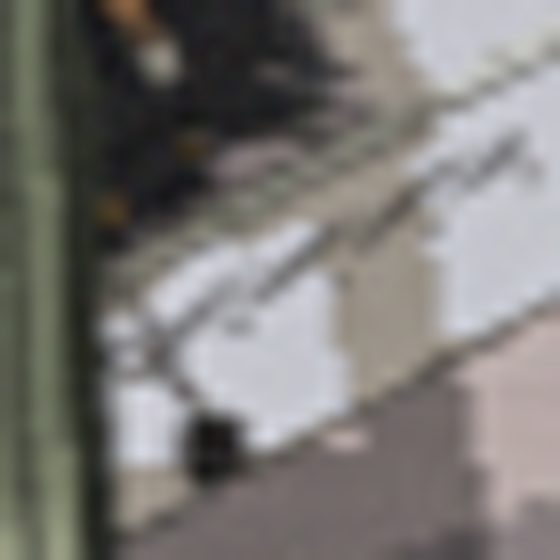

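Pointer and rider tip now agree within measurement noise: side rows 240.9 against 240.85, top y 47.2±0.3 against 47.35. Next I'll squeeze the lever in steps.

>>> apply_moves(
  plan=[
    [[0,0.1,0,0],[0,0.1,0,0],[0,0,0,0],[0,0,0,0],[0,0,0,0],[0,0,0,0],[0,0,0,0],[0,0,0,0],[0,0,0,0],[0,0,0,0]],
  ],
  claw=-0.255,
)

```text
time: 15.15
eef_pos: [0.5301, 0.1588, 0.0414]
orientation: [0.001, 0.965, 0.261, 0.001]
contact_force: [4.1, -4.5, -4.1]
gripper_width: 0.0594
```

```bash
python3 st.py
```

```text
t 15.15 TCP gauge mm [-1.000e-02  7.162e+01  4.143e+01] yaw 0.5291 gauge yaw 0.5301 tz [ 0.002 -0.001 -1.   ] w 59.4
F gauge [ 1.29 -5.94 -4.08]
tab face 41.91
```

>>> apply_moves(
  plan=[
    [[0,0.1,0,0],[0,0.1,0,0],[0,0,0,0],[0,0,0,0],[0,0,0,0],[0,0,0,0],[0,0,0,0],[0,0,0,0],[0,0,0,0],[0,0,0,0]],
  ],
  claw=-0.17,
)

```text
time: 16.4
eef_pos: [0.5311, 0.157, 0.0414]
orientation: [0.001, 0.965, 0.261, 0.001]
contact_force: [4.3, -4.8, -3.1]
gripper_width: 0.0552
```

```bash
python3 st.py
```

```text
t 16.4 TCP gauge mm [-6.000e-02  6.961e+01  4.142e+01] yaw 0.5291 gauge yaw 0.5301 tz [ 0.002 -0.001 -1.   ] w 55.18
F gauge [ 1.29 -6.34 -3.07]
tab face 42.02
```

Tab face is steady at 42.0, so I'll continue.

>>> apply_moves(
  plan=[
    [[0,0.1,0,0],[0,0.1,0,0],[0,0,0,0],[0,0,0,0],[0,0,0,0],[0,0,0,0],[0,0,0,0],[0,0,0,0],[0,0,0,0],[0,0,0,0]],
  ],
  claw=-0.085,
)

```text
time: 17.65
eef_pos: [0.5321, 0.1553, 0.0414]
orientation: [0.001, 0.965, 0.262, 0.001]
contact_force: [3.9, -4.7, -2.4]
gripper_width: 0.0509
```

>>> apply_moves(
  plan=[
    [[0,0.1,0,0],[0,0.1,0,0],[0,0,0,0],[0,0,0,0],[0,0,0,0],[0,0,0,0],[0,0,0,0],[0,0,0,0],[0,0,0,0],[0,0,0,0]],
  ],
  claw=0,
)

```text
time: 18.9
eef_pos: [0.5331, 0.1535, 0.0414]
orientation: [0.001, 0.965, 0.262, 0.001]
contact_force: [4.0, -4.8, -3.5]
gripper_width: 0.0472
```

```bash
python3 st.py; python3 look.py 8; python3 meas.py 8 47 3
```

```text
t 18.9 TCP gauge mm [-4.000e-02  6.559e+01  4.144e+01] yaw 0.5292 gauge yaw 0.5301 tz [ 0.002 -0.002 -1.   ] w 47.18
F gauge [ 0.99 -6.18 -3.47]
tab face 42.0
top (array([58.53]), np.float64(46.59), np.float64(54.11)) (array([ 58.53, -51.14]), np.float64(46.59), np.float64(54.11))
side (array([47.4]), np.float64(28.31), np.float64(29.31)) (array([ 47.37, -50.46]), np.float64(27.22), np.float64(29.31))
```

View pics/side8.png

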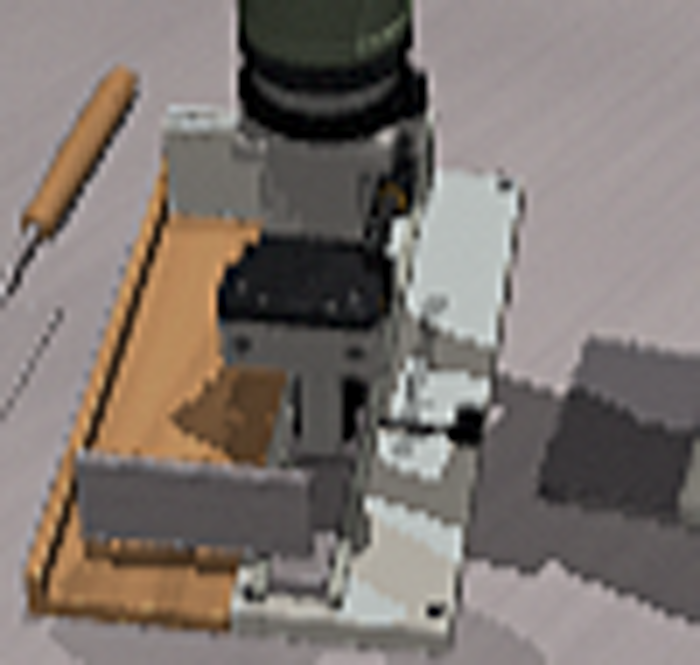

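The leg is holding: in the side view the pointer still meets the rider tip at (450,425). Last closing steps now.

>>> apply_moves(
  plan=[
    [[0,0.1,0,0],[0,0.1,0,0],[0,0,0,0],[0,0,0,0],[0,0,0,0],[0,0,0,0],[0,0,0,0],[0,0,0,0],[0,0,0,0],[0,0,0,0]],
  ],
  claw=0.085,
)

```text
time: 20.25
eef_pos: [0.5342, 0.1518, 0.0414]
orientation: [0.001, 0.965, 0.262, 0.001]
contact_force: [3.3, -4.6, -3.2]
gripper_width: 0.0431
```

>>> apply_moves(
  plan=[
    [[0,0.05,0,0],[0,0,0,0],[0,0,0,0],[0,0,0,0],[0,0,0,0],[0,0,0,0],[0,0,0,0],[0,0,0,0],[0,0,0,0],[0,0,0,0]],
  ],
  claw=0.16,
)

```text
time: 21.5
eef_pos: [0.5343, 0.1515, 0.0414]
orientation: [0.001, 0.965, 0.261, 0.001]
contact_force: [3.7, -3.6, -3.1]
gripper_width: 0.0416
```

```bash
python3 st.py; python3 lk2.py 9; python3 st.py;python3 meas.py 9 47 3; python3 look.py 9b
```

```text
t 21.5 TCP gauge mm [-6.000e-02  6.327e+01  4.142e+01] yaw 0.5291 gauge yaw 0.5301 tz [ 0.002 -0.001 -1.   ] w 41.64
F gauge [ 1.39 -4.99 -3.08]
tab face 42.45
[[108  87  43  40  75 108 131 176 202 201 189 181 161 117 159 198]
 [105  90  43  44 109 153 177 203 187 166 177 159 116 156 198 178]
 [109  92  43  49 147 210 206 185 150 158 163 140 173 200 201 200]
 [107  91  41  53 150 208 172 129 155 178 176 196 202 201 201 199]
 [108  90  41  54 145 174 131 157 182 154 163 199 201 199 200 200]
 [106  92  38  40  82 117 162 201 203 196 198 200 199 200 198 199]
 [104  90  43  36  56 100 164 206 202 200 198 200 198 198 200 198]
 [108  92  47  40  76 102 152 200 205 201 200 199 198 199 198 198]
 [106  90  49  48 115 139 109 156 203 203 203 200 199 199 200 201]
 [111  95  48  46 123 187 166 124 162 178 202 205 204 204 203 199]
 [111 100  53  45  94 149 133  53  52  78 154 203 205 201 178 133]
 [114 105  66  45  87 123  96  41  27  40 107 152 137 105  90  95]
 [118 108  68  40  67  90  60  20  24  26  80 102  87  97 104 106]
 [108 112  76  44  72 109  98  36  33  49  76 101 106 106 107 108]
 [
[... 443 characters left out ...]
149 132  25   2  11   0]
 [ 85 113 109 113  28  38  21  13  14  72  67   0   0   1   5  25]
 [ 72 192 186 190 119 127 122 115 166 166 178   0   0   0   0  19]
 [ 69 213 202 165 143 146 185 180 199 199 210 157  42  54  28  49]
 [ 86 153 206 136 141 136 196 192 189 193 203 144 101 110 109  75]]
t 21.8 TCP gauge mm [-5.000e-02  6.327e+01  4.143e+01] yaw 0.5291 gauge yaw 0.5301 tz [ 0.002 -0.001 -1.   ] w 41.91
F gauge [ 1.61 -6.17 -3.14]
tab face 42.31
top (array([55.18]), np.float64(46.34), np.float64(55.37)) (array([ 54.28, -43.41]), np.float64(42.92), np.float64(55.37))
side (array([47.75]), np.float64(26.34), np.float64(28.13)) (array([ 47.56, -50.54]), np.float64(24.87), np.float64(28.13))
```

View pics/side9zz.png

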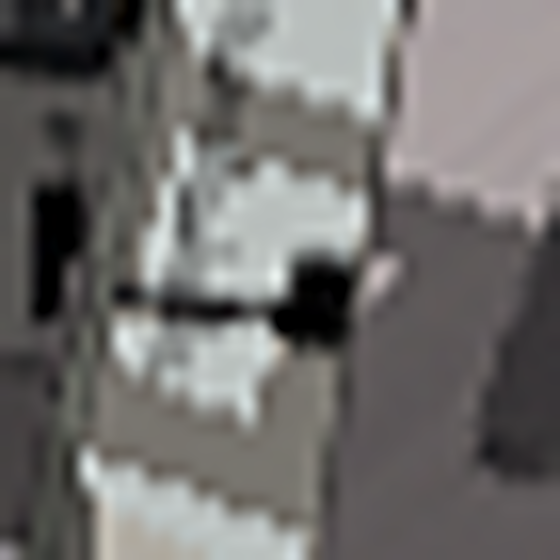

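View pics/top9zz.png

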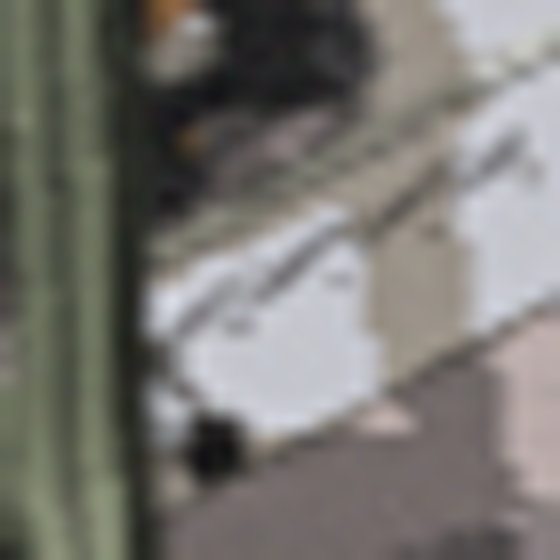

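Width 41.8 mm matches the lever hard on its stop (42). The leg has crept about +0.3 mm, so I'll trim that and re-check.

>>> apply_moves(
  plan=[
    [[0,0.03,0,0],[0,0,0,0],[0,0,0,0],[0,0,0,0],[0,0,0,0],[0,0,0,0],[0,0,0,0],[0,0,0,0],[0,0,0,0],[0,0,0,0]],
  ],
)

```text
time: 23.15
eef_pos: [0.5344, 0.1514, 0.0414]
orientation: [0.001, 0.965, 0.261, 0.001]
contact_force: [2.4, -4.9, -2.9]
gripper_width: 0.0417
```

```bash
python3 - <<'E'
from plant import manip
import numpy as np
ys=[]
from fit import sol
p=sol.x;c,sn=np.cos(p[2]),np.sin(p[2])
for k in range(6):
    s=manip.get_state();d=np.array(s["eef_pos"])[:2]-p[:2];ys.append([(-sn*d[0]+c*d[1])*1e3,s["gripper_width"]*1e3]);manip.grab_frame("side")
ys=np.array(ys);print(ys.round(2),"tab",(ys[:,0]-ys[:,1]/2).mean())
E
python3 lk2.py 10 |tail -9; python3 look.py 10b; python3 meas.py 10 47 3
python3 - <<'E'
from h import *
for n in("top","side"):
    a=dict(np.load(f"{n}0.npz"))["pixels"];b=dict(np.load(f"{n}10b.npz"))["pixels"]
    cv2.imwrite(f"pics/cmp{n}.png",cv2.resize(b[:,:,::-1],None,fx=1.4,fy=1.4))
E
```

```text
[[63.08 41.73]
 [63.05 41.7 ]
 [63.05 42.01]
 [63.06 41.4 ]
 [63.04 41.8 ]
 [63.05 41.81]] tab 42.1829570269006
[[109  80 106 177 207  75 143 200 192 189 187 190 193 197 197 202]
 [108  68 111 208 204 119 142 160 153 189 189 194 164 142 145 178]
 [ 86  88 114 211 169 142 144 180 173 191 192 204  86  50  51  89]
 [ 96  69  95 192 121 123 124 211 203 199 202 219  41   0   0   0]
 [ 97  22  39 100  58  67  68 129 124 158 149 131  26   4   4   0]
 [ 84 113 109 108 114  32  36  15  10  80  66   0   0   4   4  24]
 [ 71 193 185 186 144 123 124 114 166 169 178   0   0   0   0  18]
 [ 68 213 202 163 142 144 184 179 200 198 210 156  41  53  27  49]
 [ 86 154 207 136 141 137 197 193 189 192 203 144 101 110 109  75]]
top (array([55.18]), np.float64(44.2), np.float64(53.36)) (array([ 56.72, -46.84]), np.float64(44.11), np.float64(53.36))
side (array([47.4]), np.float64(28.31), np.float64(29.35)) (array([ 47.37, -50.46]), np.float64(27.21), np.float64(29.35))
```

View pics/cmpside.png

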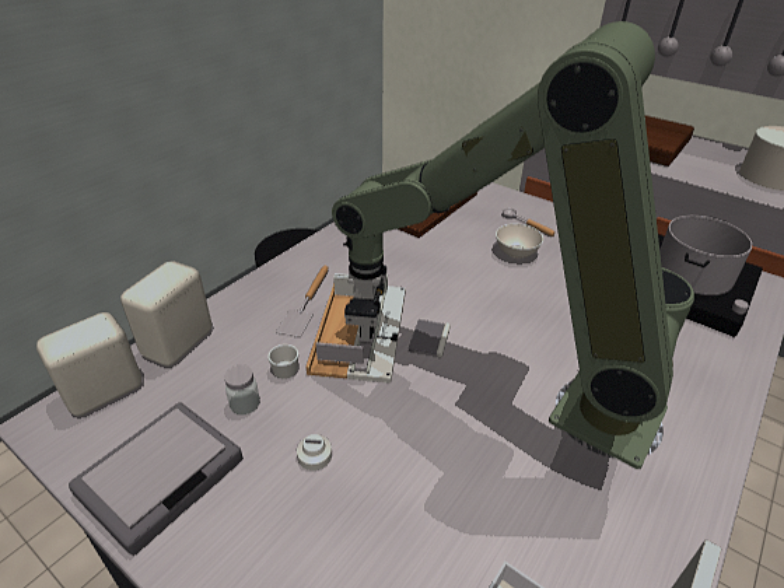

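View pics/side10b.png

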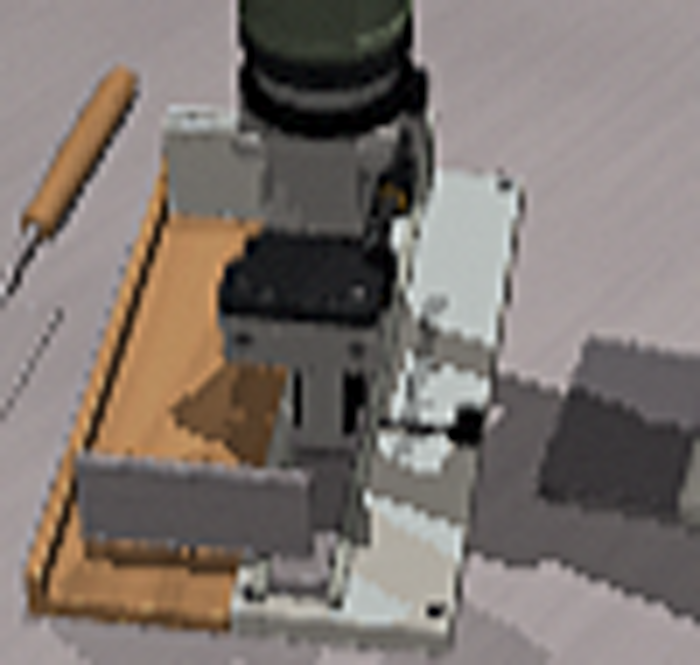

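The side view shows the pointer meeting the rider tip at (450,425) and the scene undisturbed. The pointer pixels match those from before the closing. Handing in.

```bash
python3 -c "
from plant import manip
print(manip.job_done())"
```

```text
the job is handed in; nothing more can be done
None
```

I pulled the leg out by its grip tab with the lever open until its pointer met the rider's. I then slid the lever closed in small steps while holding the leg there. The job was handed in at about 24 s, with the hand still gripping at 20 N.

**Leg at the mark:** in the last side view the pointer fits at y ≈ 47.4 mm. My measurements of the rider ranged from 47.3 to 47.5 mm, with an uncertainty of about ±1 mm. By the arm's readings, the tab stayed within about 0.5 mm of the mark throughout the squeeze.

**Lever closed:** the jaw opening read 41.4–42.0 mm, averaging about 41.7. That agrees with the 42 mm expected with the lever on its stop. I could not see the lever directly behind the finger.

**Top view:** the final top-view fit failed because the arm hid the pointer, returning an unusable 55–57 mm. That final check therefore rests on the side camera and the arm's position. Earlier top views, before the lever was closed, agreed with the side view to within about 0.5 mm.

**Other objects:** the rider's pixels did not change in the side images, and everything else on the table looked undisturbed.

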